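# Put the memory stick away in its dovetail-lidded box

## Robot

A 6-joint arm with a two-finger parallel gripper is mounted at the origin on a cart in front of the work surface, level with it; the furniture and walls round the work are solid. World frame = base frame: x ahead of the robot, y to its left, z up, the work surface at z = 0. Lengths are in mm, angles in rad, forces in N, time in s.
With the tool pointing down it reaches from about 400 to 825 mm from the base axis. Payload 7 kg.
Tool frame: the origin (TCP) lies on the centre line of the jaws, within the pads' length; the fingertips stand 17 mm ahead of it and the grasp point (between the pads) lies 2 mm behind it; z points along the fingers, y is the line along which they close (so a half turn about z gives the same grasp; the last joint's range is limited). The gripper opens to 88 mm and grips with 3 to 60 N. Pads are 19 mm wide; open, the fingers measure 130 mm over their backs; the gripper's body (78 mm by 193 mm) begins 47 mm behind the grasp point.
Start: joints at [-0.917, 0.359, 0.012, 0, -1.224, -0.288], TCP at [241.418, -630.328, 243.561] pointing down, gripper open.
Joint ranges: [-3.07, 3.07], [-1.43, 2.12], [-1.02, 1.25], [-3.03, 1.67], [-3.05, -0], [-3.03, 3.03]. Speed limits (rad/s): [2.39, 2.39, 3.01, 3.14, 3.14, 3.14].

## Interface

Orientations are given as a unit quaternion [w, x, y, z].
In Python, from cell import robot gives the robot as it stands.
- The arm moves only by the tool step_arm, never from a script. Its argument "increments" is a list of rows, each an object with "delta_pos": the shift along the world's x, y, z in mm, a list of three; "rot": the turn, a rotation vector about the world's x, y, z in degrees, a list of three; "grip": the finger opening in mm, from 0 to 87.6. A call has 1 to 12 rows; each row is the pose to reach, as a shift and turn from the pose commanded when the call began; what a row does not reach only later rows make up. A row lasts 1/10 s, in which the tool goes at most 50 mm and 8.59 degrees, less where a joint would pass 70% of its speed; a pose out of reach is approached as far as the arm can. A call with a gripper value outside its range is refused whole. The fingers move at their own pace and stop on an object; the grip force is fixed at half the most. Time passes only in rows, so rows that repeat a pose let the fingers close. It gives the time, the measured TCP pose, the force, the opening and the grip force at its end, in the units of the state.
- robot.state(): the state, without advancing time (a new reading comes with each control period).
- robot.snapshot(name): name is "scene" or "top" or "wrist"; returns the picture (480x640x3 uint8, red, green, blue); there is no depth.
- robot.camera_params(name): a dict with "intrinsics" (3x3 intrinsics, pixels), "cam_to_world" (4x4, takes a point from camera to world coordinates). Camera axes: x right, y down, z forward; pixel columns grow to the right and rows downward; lengths in mm; the calibration is good to about 2 mm. A picture is of the moment at which its call begins: read the wrist's pose just before it. camera_params takes no time and is no camera call; for the wrist camera it gives the pose at the moment of the call.
- robot.close_job(): hands the job in; it is judged then, once.
The state is a dict: "t": time; "joint_positions": joint angles; "joint_vel": joint speeds; "tau": joint torques, N m; "tool_pos": TCP position; "ee_rot": TCP orientation; "wrist_force": force on the tool from outside, world axes, zero at the start; "wrist_torque": the same for the moment, N m; "width": finger opening in mm; "gripper_force": force on a finger pad.
Only numpy, scipy, OpenCV 4.12 (cv2) and the standard library are available. Lean on these libraries where they do the work, as an engineer would, in place of code of your own. Each camera call takes 0.05 s, during which the arm holds its last target. There are 200 camera calls.

## Task

Put the memory stick away in the wooden desk box: lay it flat in the bay between the two low strips on the box floor, then slide the box's lid into its dovetail way, narrow end first, and push it fully home until it wedges tight, flush with the ends of the box. Leave the other things on the desk where they are.

Things in the scene. Friction and masses are not known exactly. Their poses are not given: they have to be found in the camera images.
- desk_box: Open wooden desk box, 140 long (x) x 128 wide (y) x 36 high, on non-slip feet: it does not move. Stands on the bare worktop. Origin: centre of its underside; +x is the way the lid slides in. Its open well is 116 (x) x 62 mm (y), the floor 12 mm above the desk; ledges round the well, 26 mm above the desk, carry the lid. No wall closes either end above the ledges.
- box_seat (a point): On the box's axis at mid length, at ledge height (26 mm above the desk): the lid's origin comes here when home. Axes as the box.
- box_bay (a point): Centre of the bay on the well floor (12 mm above the desk): between two cross strips 4 mm high whose inner faces are 30 mm apart along x; the bay is 62 mm long along y, so the stick lies across the box, either way round. Axes as the box.
- box_mouth (a point): Middle of the way's wide mouth (-x end face of the box, 70 mm from its centre), at ledge height. The dovetail way runs from here along +x: its side walls, 10 mm high, lean inward 25 deg going up (undercut 4.7 mm) and close in by 5 deg each side; at the foot it is 108 mm wide here and 84 mm at the far end.
- box_lid: Loose wooden lid, about 80 g, 140 long x 10 thick, underside 108 mm wide at the tail (-x), 84 at the nose (+x), edges bevelled like the way. Origin: centre of its underside. Lowered nose first 80 to 110 mm short of home it clears the overhang; from 50 mm short it lies by itself. Let go to lie flat, a 10 to 20 N push, best low on its tail face, wedges it flush; raised or skewed it binds early.
- lid_bar (a point): Centre of the grip bar on the lid: 12 mm thick along the lid's x (grip it so), 46 mm long along y, 16 mm high, from 10 to 26 mm above the lid's underside; 25 mm behind the lid's origin, 18 mm above it. Axes as the lid.
- usb_stick: Memory stick lying flat (like the lid, on a 3 mm desk mat), 18 x 52 x 9 mm, 15 g, long axis y. Origin: centre of its underside. The 18 mm wide case reaches from y = -14 to +26 mm, the 12 mm wide plug from -26 to -14 mm; grip the case, about y = +6 mm.
- glue_stick: Bystander: upright glue stick, 26 mm wide, 97 mm high. Origin: centre of its foot.
- eraser: Bystander: small eraser in a card sleeve, 23 x 46 x 13 mm. Origin: centre of its underside.
- bulldog_clip: Bystander: bulldog clip, 42 x 40 x 23 mm. Origin: centre of its underside.
- keys_1: Bystander: bunch of keys lying flat, 104 x 116 x 8 mm. Origin: centre of its underside.

How it is judged (in metres and radians):
On the way:
1. the memory stick lies flat in the bay, let go (horizontal distance between usb_stick and box_bay below 0.01 m and z of usb_stick in the frame of box_bay between -0.003 and 0.003 m and angle between usb_stick's own z axis and vertical below 0.15 rad and contact force between usb_stick and the fingers below 0.05 N), for 0.2 s.
At the end, for the whole second after the job is handed in: Stick flat in the bay (within 10 mm of its centre, 3 mm in height, 0.15 rad); lid home within 3 mm along the way, 3 mm across, 2 mm in height, 0.03 rad; wedged: left alone it still grips its way with over 4 N (a loose lid only weighs on it, about 1 N); both at rest; bystanders within 25 mm (horizontal distance between usb_stick and box_bay below 0.01 m and z of usb_stick in the frame of box_bay between -0.003 and 0.003 m and angle between usb_stick's own z axis and vertical below 0.15 rad and x of box_lid in the frame of box_seat between -0.003 and 0.003 m and y of box_lid in the frame of box_seat between -0.003 and 0.003 m and z of box_lid in the frame of box_seat between -0.002 and 0.002 m and angle between the x axis of box_lid and the x axis of box_seat, either way round below 0.03 rad and linear speed of each of box_lid, usb_stick below 0.01 m/s and contact force between box_lid and desk_box above 4 N); the robot touches nothing.
It fails at once if a bystander (glue stick, eraser, clip, keys) is moved more than 25 mm or the glue stick is tipped over (distance of any of glue_stick, eraser, bulldog_clip, keys_1 from where it was at the start of the episode above 0.025 m or angle between glue_stick's own z axis and vertical above 0.5 rad).
It also fails if it takes over 66 s, if anything falls off the work surface, if the arm or the gripper's body presses on something with over 40 N, if the wrist force passes 120 N, or if a joint passes its speed limit or range.

## Working session

There is one attempt and no reset: what is moved stays moved. The work goes in short steps, Python scripts to look and compute and a tool call to move; the robot and the scene stay as the last step left them, time stands still between calls to the robot, and variables do not carry over. Pictures are saved under pics/ and viewed, at most 10 in all, crops included, and the job is handed in when it is done.

Besides the shell and the picture viewer there is one more tool, called after "Request:" in YAML: its name, and indented under it one key for each argument. step_arm: Moves the arm, as the interface text tells. Its arguments: {"type":"object","properties":{"increments":{"type":"array","items":{"type":"object","properties":{"delta_pos":{"type":"array","items":{"type":"number"}},"rot":{"type":"array","items":{"type":"number"}},"grip":{"type":"number"}}}}},"required":["increments"]}

```bash
mkdir -p pics; ls
python3 - <<'E'
from cell import robot
import cv2,numpy as np
for n in("scene","top"):
    cv2.imwrite(f"pics/{n}0.png",robot.snapshot(n)[:,:,::-1])
    p=robot.camera_params(n);print(n,np.round(p["intrinsics"],1).tolist(),np.round(p["cam_to_world"],3).tolist())
s=robot.state();print(s['t'],s['tool_pos'],s['ee_rot'],s['width'])
E
```

```text
pics
scene [[571.0, 0.0, 325.1], [0.0, 571.0, 240.2], [0.0, 0.0, 1.0]] [[0.26, -0.539, 0.801, -745.063], [-0.965, -0.163, 0.204, -350.358], [0.02, -0.826, -0.563, 894.197], [0.0, 0.0, 0.0, 1.0]]
top [[570.5, 0.0, 314.9], [0.0, 570.5, 236.9], [0.0, 0.0, 1.0]] [[0.0, -0.981, 0.194, 157.168], [-1.0, -0.003, -0.012, -47.414], [0.012, -0.194, -0.981, 1553.713], [0.0, 0.0, 0.0, 1.0]]
0.1 [ 241.27998332 -629.95211709  242.72030287] [-2.04896595e-04 -1.81843779e-01  9.83327149e-01  7.17834995e-04] 87.6213322809956
```

View pics/top0.png

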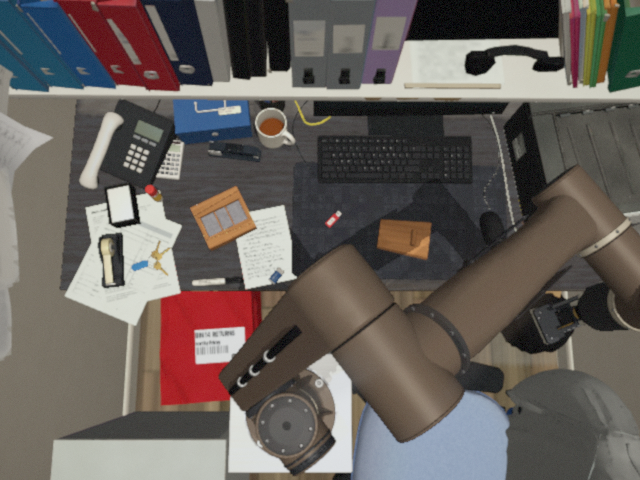

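View pics/scene0.png

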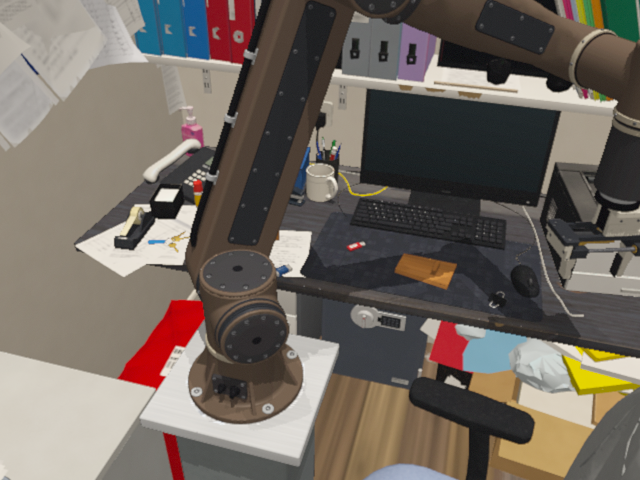

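The top view shows the box near (224,217), the lid at (405,239), a red/white item on the mat at (333,218) and a blue/white item at (277,275). I'll enlarge these next.

Run:
```python
import cv2,numpy as np
im=cv2.imread("pics/top0.png")
def c(x,y,w,h,s): return cv2.resize(im[y:y+h,x:x+w],None,fx=s,fy=s,interpolation=cv2.INTER_CUBIC)
a=c(184,180,80,75,5);b=c(365,205,80,75,5);d=c(313,203,40,30,10)[:300];e=c(257,260,40,30,10)[:300]
cv2.imwrite("pics/z.png",cv2.resize(np.vstack([np.hstack([a,b]),np.hstack([d,e])]),None,fx=.88,fy=.88))
```

```text
(no output)
```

View pics/z.png

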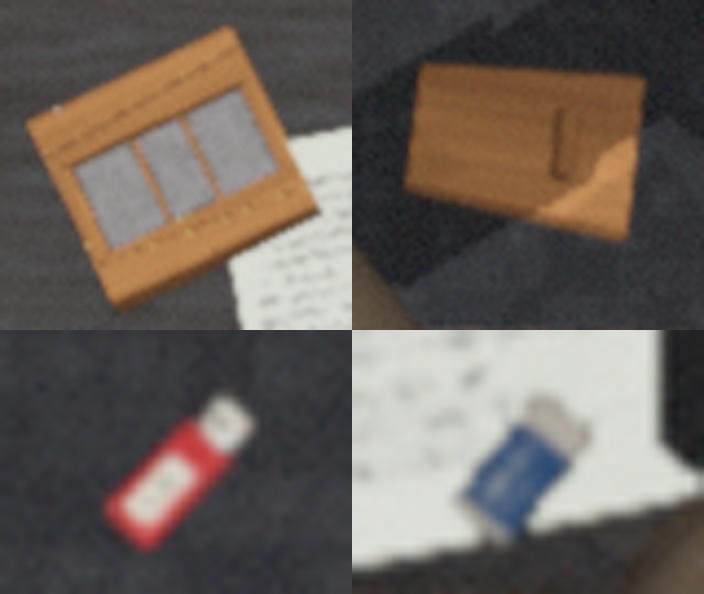

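The red/white item is the stick, with its plug up-right; the blue one is the eraser. The lid's nose points left (+y). The box's mouth appears to be its right end, which I'll check from the rails.

```bash
cat > h.py <<'E'
from cell import robot
import cv2,numpy as np
def snap(n,f=None):
    p=robot.camera_params(n);im=robot.snapshot(n)[:,:,::-1].copy()
    if f: cv2.imwrite(f,im)
    return im,p
def ray(p,px,z):
    K=np.array(p["intrinsics"]);T=np.array(p["cam_to_world"])
    px=np.atleast_2d(px).astype(float)
    d=np.c_[(px-K[:2,2])/[K[0,0],K[1,1]],np.ones(len(px))]@T[:3,:3].T
    return (T[:3,3]+d*((z-T[2,3])/d[:,2])[:,None])[:,:2]
def mask(im,lo,hi,roi=None):
    m=cv2.inRange(cv2.cvtColor(im,cv2.COLOR_BGR2HSV),np.array(lo),np.array(hi))
    if roi:
        x,y,w,h=roi;k=np.zeros_like(m);k[y:y+h,x:x+w]=255;m&=k
    return m
def big(m):
    return max(cv2.findContours(m,cv2.RETR_EXTERNAL,cv2.CHAIN_APPROX_NONE)[0],key=cv2.contourArea)
E
python3 - <<'E'
from h import *
im=cv2.imread("pics/top0.png");p=robot.camera_params("top")
for nm,lo,hi,roi,z in(("box",(5,90,60),(22,255,255),(184,180,80,75),36),("lid",(5,90,40),(22,255,255),(365,205,80,75),13)):
    c=cv2.convexHull(big(mask(im,lo,hi,roi)))
    w=ray(p,c[:,0],z).astype(np.float32)
    r=cv2.minAreaRect(w);q=cv2.approxPolyDP(w[:,None],12,True)[:,0]
    print(nm,r,np.round(q).tolist())
a=mask(im,(165,90,60),(180,255,255),(313,203,40,30))|mask(im,(0,120,60),(4,255,255),(313,203,40,30))
w=ray(p,cv2.convexHull(big(a))[:,0],12).astype(np.float32);print("case",cv2.minAreaRect(w),cv2.boxPoints(cv2.minAreaRect(w)).round().tolist())
E
```

```text
box ((510.4396057128906, 184.85679626464844), (137.3359832763672, 141.90829467773438), 26.556955337524414) [[600.0, 152.0], [482.0, 98.0], [421.0, 215.0], [540.0, 276.0]]
lid ((462.6543884277344, -310.09930419921875), (143.61448669433594, 106.6343994140625), 81.34362030029297) [[510.0, -246.0], [505.0, -385.0], [404.0, -373.0], [432.0, -236.0]]
case ((509.64007568359375, -110.84779357910156), (21.780559539794922, 40.25128173828125), 45.5821533203125) [[488.0, -105.0], [516.0, -133.0], [532.0, -117.0], [503.0, -89.0]]
```

Stick case centre is about (510,-111), with the long axis at 135°. The box is at (511,185) with its x at about 116°. The lid is at (463,-310) with its x at about 83°. Sizes agree with those given, so I'm moving above the stick.

Request:
step_arm:
  increments:
    - {"delta_pos":[269,519,-40],"rot":[0,0,-66],"grip":60}
    - {"delta_pos":[269,519,-40],"rot":[0,0,-66],"grip":60}
    - {"delta_pos":[269,519,-40],"rot":[0,0,-66],"grip":60}
    - {"delta_pos":[269,519,-40],"rot":[0,0,-66],"grip":60}
    - {"delta_pos":[269,519,-40],"rot":[0,0,-66],"grip":60}
    - {"delta_pos":[269,519,-40],"rot":[0,0,-66],"grip":60}
    - {"delta_pos":[269,519,-40],"rot":[0,0,-66],"grip":60}
    - {"delta_pos":[269,519,-40],"rot":[0,0,-66],"grip":60}
    - {"delta_pos":[269,519,-40],"rot":[0,0,-66],"grip":60}
    - {"delta_pos":[269,519,-40],"rot":[0,0,-66],"grip":60}
    - {"delta_pos":[269,519,-40],"rot":[0,0,-66],"grip":60}
    - {"delta_pos":[269,519,-40],"rot":[0,0,-66],"grip":60}

```text
t: 1.3
tool_pos: [502.1, -126.3, 204.8]
ee_rot: [0.0, 0.383, 0.924, 0.0]
wrist_force: [1.6, -0.8, 0.1]
width: 59.9
gripper_force: 0.0
```

Request:
step_arm:
  increments:
    - {"delta_pos":[0,0,0],"rot":[0,0,0],"grip":50}
    - {"delta_pos":[0,0,0],"rot":[0,0,0],"grip":50}
    - {"delta_pos":[0,0,0],"rot":[0,0,0],"grip":50}

```text
t: 1.6
tool_pos: [501.2, -128.7, 204.7]
ee_rot: [-0.0, 0.383, 0.924, -0.0]
wrist_force: [0.3, 0.2, 0.4]
width: 50.5
gripper_force: 0.0
```

Run:
```python
from h import *
s=robot.state();print(s['tool_pos'],s['ee_rot'])
im,p=snap("wrist","pics/w1.png")
a=mask(im,(165,110,50),(180,255,255))|mask(im,(0,140,50),(4,255,255))
c=big(a);w=ray(p,cv2.convexHull(c)[:,0],12).astype(np.float32);r=cv2.minAreaRect(w);print(cv2.contourArea(c),r,cv2.boxPoints(r).round(1).tolist())
```

```text
[ 501.21765839 -128.73158002  204.68248422] [-3.03424189e-04  3.83083363e-01  9.23713712e-01 -1.54688692e-04]
645.0 ((511.1833190917969, -109.70507049560547), (18.764854431152344, 39.973060607910156), 45.56591796875) [[490.29998779296875, -102.4000015258789], [518.9000244140625, -130.39999389648438], [532.0, -117.0], [503.5, -89.0]]
```

View pics/w1.png

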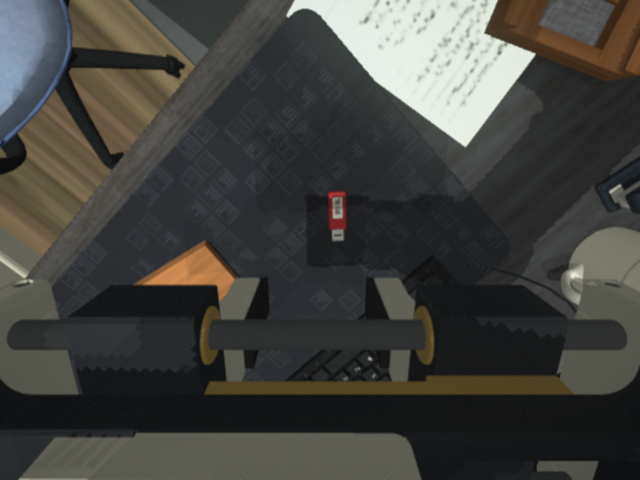

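The case is at about (511.2,-109.7), 40×18.8 mm as expected, at pixel (337,212). I'm descending to grip its upper part, so the fingertips will clear the strips later.

Request:
step_arm:
  increments:
    - {"delta_pos":[10,19,-50],"rot":[0,0,0.6],"grip":40}
    - {"delta_pos":[10,19,-90],"rot":[0,0,0.6],"grip":40}
    - {"delta_pos":[10,19,-130],"rot":[0,0,0.6],"grip":40}
    - {"delta_pos":[10,19,-155],"rot":[0,0,0.6],"grip":40}
    - {"delta_pos":[10,19,-170],"rot":[0,0,0.6],"grip":40}
    - {"delta_pos":[10,19,-179.5],"rot":[0,0,0.6],"grip":40}
    - {"delta_pos":[10,19,-179.5],"rot":[0,0,0.6],"grip":40}
    - {"delta_pos":[10,19,-179.5],"rot":[0,0,0.6],"grip":40}

```text
t: 2.45
tool_pos: [512.1, -109.9, 26.0]
ee_rot: [0.0, 0.379, 0.926, 0.0]
wrist_force: [1.6, -0.2, -0.4]
width: 40.3
gripper_force: 0.0
```

Request:
step_arm:
  increments:
    - {"delta_pos":[0,0,0],"rot":[0,0,0],"grip":5}
    - {"delta_pos":[0,0,0],"rot":[0,0,0],"grip":5}
    - {"delta_pos":[0,0,0],"rot":[0,0,0],"grip":5}
    - {"delta_pos":[0,0,0],"rot":[0,0,0],"grip":5}
    - {"delta_pos":[0,0,0],"rot":[0,0,0],"grip":5}
    - {"delta_pos":[0,0,0],"rot":[0,0,0],"grip":5}

```text
t: 3.05
tool_pos: [512.0, -109.2, 25.9]
ee_rot: [0.0, 0.378, 0.926, 0.0]
wrist_force: [-1.2, 1.1, 6.7]
width: 16.7
gripper_force: 30.0
```

The grip reads 16.7 mm with a small upward force, so it may be only on the case's top edge. I'm regripping 2 mm lower.

Request:
step_arm:
  increments:
    - {"delta_pos":[0,0,0],"rot":[0,0,0],"grip":30}
    - {"delta_pos":[0,0,-2],"rot":[0,0,0],"grip":30}
    - {"delta_pos":[0,0,-2.2],"rot":[0,0,0],"grip":30}
    - {"delta_pos":[0,0,-2.2],"rot":[0,0,0],"grip":30}
    - {"delta_pos":[0,0,-2.2],"rot":[0,0,0],"grip":5}
    - {"delta_pos":[0,0,-2.2],"rot":[0,0,0],"grip":5}
    - {"delta_pos":[0,0,-2.2],"rot":[0,0,0],"grip":5}
    - {"delta_pos":[0,0,-2.2],"rot":[0,0,0],"grip":5}
    - {"delta_pos":[0,0,-2.2],"rot":[0,0,0],"grip":5}

```text
t: 3.95
tool_pos: [511.7, -109.3, 23.2]
ee_rot: [-0.0, 0.378, 0.926, -0.0]
wrist_force: [-0.2, -0.1, 1.0]
width: 17.4
gripper_force: 30.0
```

Request:
step_arm:
  increments:
    - {"delta_pos":[0,0,40],"rot":[0,0,0],"grip":5}
    - {"delta_pos":[0,0,90],"rot":[0,0,8],"grip":5}
    - {"delta_pos":[0,30,130],"rot":[0,0,16],"grip":5}
    - {"delta_pos":[0,70,160],"rot":[0,0,24],"grip":5}
    - {"delta_pos":[0,115,175],"rot":[0,0,32],"grip":5}
    - {"delta_pos":[-2,160,175],"rot":[0,0,40],"grip":5}
    - {"delta_pos":[-4,205,175],"rot":[0,0,48],"grip":5}
    - {"delta_pos":[-6,250,175],"rot":[0,0,56],"grip":5}
    - {"delta_pos":[-6,280,175],"rot":[0,0,63],"grip":5}
    - {"delta_pos":[-6,290,175],"rot":[0,0,70],"grip":5}
    - {"delta_pos":[-6,290,175],"rot":[0,0,70],"grip":5}
    - {"delta_pos":[-6,290,175],"rot":[0,0,70],"grip":5}

```text
t: 5.15
tool_pos: [505.4, 180.5, 198.0]
ee_rot: [-0.0, -0.22, 0.975, -0.0]
wrist_force: [0.4, -0.2, -0.1]
width: 17.4
gripper_force: 30.0
```

Run:
```python
from h import *
s=robot.state();print(s['tool_pos'],s['ee_rot'],s['width'])
im,p=snap("wrist","pics/w2.png")
```

```text
[505.41774833 180.54458539 197.9874024 ] [-2.72640211e-04 -2.20085704e-01  9.75480497e-01 -9.13384040e-05] 17.4158329753915
```

View pics/w2.png

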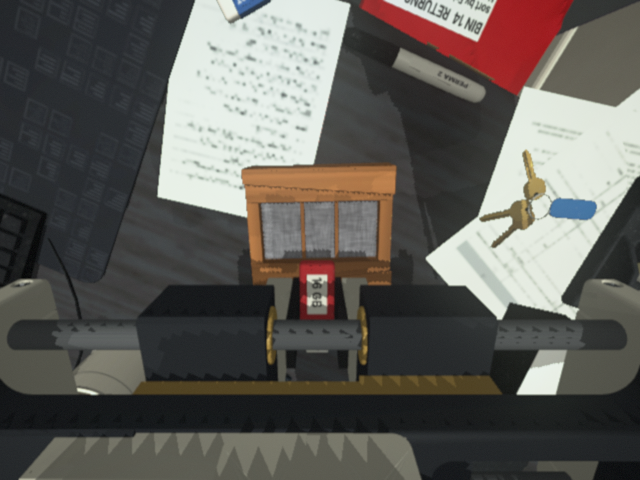

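The stick is held, and the box's well shows at (262–378, 203–262) with the strips at u≈303 and 337. The near seam converges to the right, so the mouth is at the left (−y side). Measuring it now.

```bash
cat > box.py <<'E'
from h import *
im=cv2.imread("pics/w2.png");p=robot.camera_params("wrist")
print("cam",np.round(np.array(p["cam_to_world"])[:3,3]))
hsv=cv2.cvtColor(im,cv2.COLOR_BGR2HSV)
g=((hsv[...,1]<60)&(hsv[...,2]>70)).astype(np.uint8)*255
k=np.zeros_like(g);k[196:262,250:395]=255;g&=k
g=cv2.morphologyEx(g,cv2.MORPH_OPEN,np.ones((3,3)))
for c in cv2.findContours(g,cv2.RETR_EXTERNAL,cv2.CHAIN_APPROX_NONE)[0]:
    if cv2.contourArea(c)>300:
        b=cv2.boundingRect(c);print(b,ray(p,[(b[0],230),(b[0]+b[2],230),(b[0]+b[2]/2,b[1])],12).round(1).tolist())
m=mask(im,(3,90,50),(22,255,255),(235,150,175,110))
q=cv2.approxPolyDP(cv2.convexHull(big(m)),4,True)[:,0];print(q.tolist(),ray(p,q,36).round(1).tolist())
E
python3 box.py
```

```text
cam [432. 146. 340.]
(304, 202, 31, 56) [[522.3, 174.6], [508.7, 203.3], [489.3, 176.4]]
(261, 202, 41, 57) [[541.2, 134.9], [523.2, 172.8], [505.6, 142.2]]
(338, 201, 40, 56) [[507.4, 206.1], [489.8, 243.0], [471.9, 210.6]]
[[396, 166], [390, 259], [250, 259], [243, 169], [384, 162]] [[426.2, 222.0], [506.4, 260.6], [565.0, 137.3], [487.5, 99.2], [427.7, 210.6]]
```

Box centre/bay is about (516,189) with axis 116°; the top and wrist views agree within 2 mm and the bay is in the middle. The stick origin sits 6 mm from the TCP, so I'm moving the TCP to (510.6,186.7) and lowering.

Request:
step_arm:
  increments:
    - {"delta_pos":[5.2,6.2,-50],"rot":[0,0,0.6],"grip":5}
    - {"delta_pos":[5.2,6.2,-90],"rot":[0,0,0.6],"grip":5}
    - {"delta_pos":[5.2,6.2,-120],"rot":[0,0,0.6],"grip":5}
    - {"delta_pos":[5.2,6.2,-140],"rot":[0,0,0.6],"grip":5}
    - {"delta_pos":[5.2,6.2,-152],"rot":[0,0,0.6],"grip":5}
    - {"delta_pos":[5.2,6.2,-160],"rot":[0,0,0.6],"grip":5}
    - {"delta_pos":[5.2,6.2,-164],"rot":[0,0,0.6],"grip":5}
    - {"delta_pos":[5.2,6.2,-165],"rot":[0,0,0.6],"grip":5}
    - {"delta_pos":[5.2,6.2,-165],"rot":[0,0,0.6],"grip":5}
    - {"delta_pos":[5.2,6.2,-165],"rot":[0,0,0.6],"grip":5}

```text
t: 6.2
tool_pos: [511.3, 187.2, 34.0]
ee_rot: [0.001, -0.226, 0.974, 0.0]
wrist_force: [-0.4, -0.0, -0.9]
width: 16.9
gripper_force: 30.0
```

Request:
step_arm:
  increments:
    - {"delta_pos":[0,0,-1.5],"rot":[0,0,0],"grip":5}
    - {"delta_pos":[0,0,-1.5],"rot":[0,0,0],"grip":5}
    - {"delta_pos":[0,0,-1.5],"rot":[0,0,0],"grip":5}

```text
t: 6.5
tool_pos: [511.4, 187.3, 33.0]
ee_rot: [0.001, -0.227, 0.974, 0.0]
wrist_force: [-1.2, -0.6, 9.4]
width: 17.4
gripper_force: 35.2
```

There is contact at the floor. Releasing, rising and looking.

Request:
step_arm:
  increments:
    - {"delta_pos":[0,0,0],"rot":[0,0,0],"grip":26}
    - {"delta_pos":[0,0,0],"rot":[0,0,0],"grip":26}
    - {"delta_pos":[0,0,0],"rot":[0,0,0],"grip":26}
    - {"delta_pos":[0,0,30],"rot":[0,0,0],"grip":26}
    - {"delta_pos":[-30,-15,80],"rot":[0,0,0],"grip":40}
    - {"delta_pos":[-30,-15,130],"rot":[0,0,0],"grip":60}
    - {"delta_pos":[-30,-15,165],"rot":[0,0,0],"grip":60}
    - {"delta_pos":[-30,-15,165],"rot":[0,0,0],"grip":60}
    - {"delta_pos":[-30,-15,165],"rot":[0,0,0],"grip":60}
    - {"delta_pos":[-30,-15,165],"rot":[0,0,0],"grip":60}

```text
t: 7.5
tool_pos: [480.4, 171.6, 196.1]
ee_rot: [-0.0, -0.226, 0.974, -0.0]
wrist_force: [-0.0, 0.2, 0.3]
width: 59.4
gripper_force: 0.0
```

Run:
```python
from h import *
s=robot.state();print(s['tool_pos'],s['ee_rot'],s['width'])
im,p=snap("wrist","pics/w3.png");np.save("w3p.npy",p,allow_pickle=True)
a=mask(im,(165,110,50),(180,255,255),(220,150,200,180))|mask(im,(0,150,50),(3,255,255),(220,150,200,180))
for z in(21,):
    w=ray(p,cv2.convexHull(big(a))[:,0],z).astype(np.float32);r=cv2.minAreaRect(w);print(r,cv2.boxPoints(r).round(1).tolist())
cv2.imwrite("pics/w3c.png",cv2.resize(im[140:350,200:440],None,fx=2.5,fy=2.5))
```

```text
[480.36744512 171.60454951 196.11584195] [-4.21171455e-04 -2.26205300e-01  9.74079558e-01 -5.36389835e-06] 59.359478776886945
((510.9666442871094, 187.95309448242188), (37.627723693847656, 16.422849655151367), 26.198579788208008) [[490.5, 187.0], [497.70001220703125, 172.3000030517578], [531.5, 188.89999389648438], [524.2000122070312, 203.60000610351562]]
```

View pics/w3c.png

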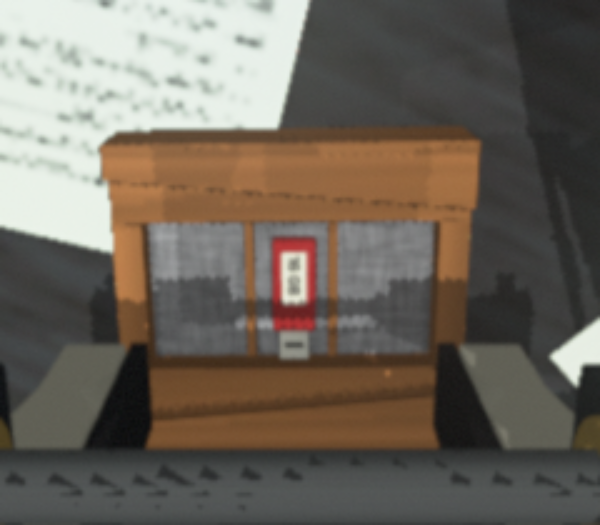

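The stick lies flat in the bay, centred between the strips (crop u 250 and 333). Both rail edges are visible and converge to the right, so the mouth is on the left. I'll refine the box frame from the rail edges at z=36.

Run:
```python
from h import *
p=np.load("w3p.npy",allow_pickle=True).item()
f=lambda u,v:(200+u/2.5,140+v/2.5)
R=lambda pts,z:ray(p,[f(*q) for q in pts],z)
A=R([(105,181),(475,208)],36);B=R([(150,415),(437,388)],36);D=R([(148,290),(437,290)],26);S=R([(103,148),(479,140)],36)
ang=lambda q:np.degrees(np.arctan2(*(q[1]-q[0])[::-1]))
for n,q in(("A",A),("B",B),("D",D),("S",S)):print(n,q.round(1).tolist(),np.linalg.norm(q[1]-q[0]).round(1),ang(q).round(2))
th=np.radians((ang(A)+ang(B))/2);x=np.array([np.cos(th),np.sin(th)]);y=np.array([-x[1],x[0]])
print("axis",np.degrees(th))
# bisector: y of A and B at x of centre
x0=((D[0]+D[1])/2)@x; print("x0",x0,((A[0]+A[1])/2)@x)
def yat(q): a=(q@x);b=q@y;return b[0]+(x0-a[0])*(b[1]-b[0])/(a[1]-a[0])
print("half",(yat(A)-yat(B))/2,"expect 43.3");c=x0*x+(yat(A)+yat(B))/2*y;print("centre",c, "stick case rel",(np.array([510.97,187.95])-c)@x,(np.array([510.97,187.95])-c)@y)
```

```text
A [[500.2, 105.1], [448.6, 233.4]] 138.4 111.9
B [[582.1, 158.5], [520.1, 257.0]] 116.4 122.17
D [[536.9, 136.4], [486.0, 239.9]] 115.3 116.2
S [[489.0, 99.7], [425.6, 221.9]] 137.7 117.42
axis 117.03776535535494
x0 -64.8960536310507 -64.89355647250616
half 42.89050196007037 expect 43.3
centre [512.57251228 188.7354176 ] stick case rel 0.02888929938327076 1.7844023710321122
```

Box frame: axis about 116.7°, centre about (512.6,188.7), rail half-width 42.9 against 43.3 expected. The stick origin is about 4 mm off centre, which is fine. Now to the lid.

Request:
step_arm:
  increments:
    - {"delta_pos":[-25,-45,5],"rot":[0,0,-8],"grip":50}
    - {"delta_pos":[-25,-90,5],"rot":[0,0,-16],"grip":50}
    - {"delta_pos":[-25,-135,5],"rot":[0,0,-24],"grip":50}
    - {"delta_pos":[-25,-180,5],"rot":[0,0,-33],"grip":50}
    - {"delta_pos":[-25,-225,5],"rot":[0,0,-33],"grip":50}
    - {"delta_pos":[-25,-270,5],"rot":[0,0,-33],"grip":50}
    - {"delta_pos":[-25,-315,5],"rot":[0,0,-33],"grip":50}
    - {"delta_pos":[-25,-360,5],"rot":[0,0,-33],"grip":50}
    - {"delta_pos":[-25,-405,5],"rot":[0,0,-33],"grip":50}
    - {"delta_pos":[-25,-450,5],"rot":[0,0,-33],"grip":50}
    - {"delta_pos":[-25,-480,5],"rot":[0,0,-33],"grip":50}
    - {"delta_pos":[-25,-500,5],"rot":[0,0,-33],"grip":50}

```text
t: 8.75
tool_pos: [454.9, -330.3, 199.7]
ee_rot: [-0.002, 0.061, 0.998, 0.0]
wrist_force: [0.5, -0.1, 0.2]
width: 49.8
gripper_force: 0.0
```

Request:
step_arm:
  increments:
    - {"delta_pos":[0,0,0],"rot":[0,0,0],"grip":50}
    - {"delta_pos":[0,0,0],"rot":[0,0,0],"grip":50}
    - {"delta_pos":[0,0,0],"rot":[0,0,0],"grip":50}

```text
t: 9.05
tool_pos: [455.6, -327.5, 200.9]
ee_rot: [-0.001, 0.06, 0.998, 0.0]
wrist_force: [0.4, -0.1, 0.6]
width: 50.1
gripper_force: 0.0
```

Run:
```python
from h import *
s=robot.state();print(s['tool_pos'],s['ee_rot'],s['width'])
im,p=snap("wrist","pics/w4.png");np.save("w4p.npy",p,allow_pickle=True)
print(np.array(p["cam_to_world"])[:3,3].round())
m=mask(im,(3,90,30),(22,255,255),(180,60,280,240));c=big(m);q=cv2.approxPolyDP(cv2.convexHull(c),5,True)[:,0]
print(q.tolist(),ray(p,q,3).round(1).tolist())
```

```text
[ 455.63167424 -327.49952868  200.86727546] [-7.57787500e-04  5.95051720e-02  9.98227680e-01  2.42299867e-04] 50.109363893022454
[ 375. -318.  342.]
[[268, 170], [405, 185], [400, 260], [268, 268]] [[403.2, -370.2], [434.6, -234.0], [515.8, -242.8], [508.1, -387.2]]
```

View pics/w4.png

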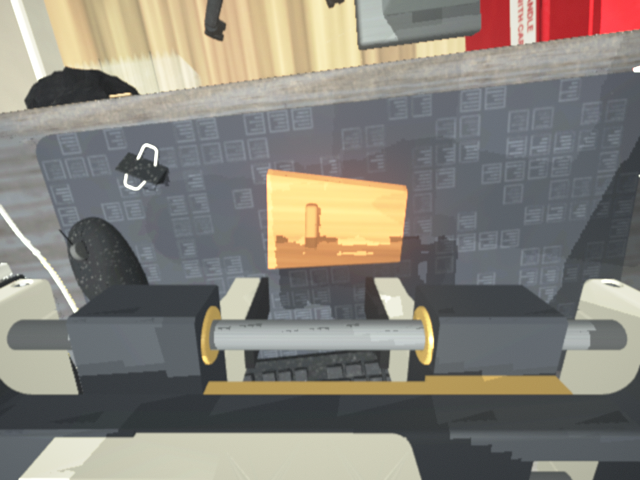

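The lid's corners are clean (tail 106, nose 82, length 141 mm), and the bar is at about (312,226). Cross-checking the bar from its own pixels.

Run:
```python
from h import *
p=np.load("w4p.npy",allow_pickle=True).item();im=cv2.imread("pics/w4.png")
print(ray(p,[(312,225),(306,220),(319,220)],29).round(1).tolist())
cv2.imwrite("pics/w4c.png",cv2.resize(im[160:280,255:415],None,fx=4,fy=4,interpolation=cv2.INTER_CUBIC))
```

```text
[[458.4, -332.1], [452.7, -337.2], [454.2, -324.7]]
```

View pics/w4c.png

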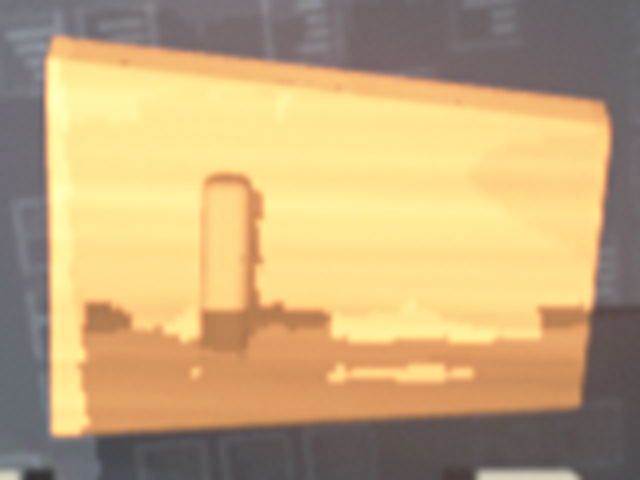

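The bar agrees within about 3 mm between both methods: TCP target (460.5,-333), yaw 82.1°, z 33.

Request:
step_arm:
  increments:
    - {"delta_pos":[5,-5.5,-50],"rot":[0,0,-1.1],"grip":40}
    - {"delta_pos":[5,-5.5,-90],"rot":[0,0,-1.1],"grip":40}
    - {"delta_pos":[5,-5.5,-125],"rot":[0,0,-1.1],"grip":40}
    - {"delta_pos":[5,-5.5,-150],"rot":[0,0,-1.1],"grip":40}
    - {"delta_pos":[5,-5.5,-162],"rot":[0,0,-1.1],"grip":40}
    - {"delta_pos":[5,-5.5,-168],"rot":[0,0,-1.1],"grip":40}
    - {"delta_pos":[5,-5.5,-168],"rot":[0,0,-1.1],"grip":40}
    - {"delta_pos":[5,-5.5,-168],"rot":[0,0,-1.1],"grip":40}

```text
t: 9.9
tool_pos: [461.9, -333.8, 34.9]
ee_rot: [0.001, 0.069, 0.998, -0.0]
wrist_force: [0.5, 0.5, 0.1]
width: 40.3
gripper_force: 0.0
```

Request:
step_arm:
  increments:
    - {"delta_pos":[0,0,0],"rot":[0,0,0],"grip":3}
    - {"delta_pos":[0,0,0],"rot":[0,0,0],"grip":3}
    - {"delta_pos":[0,0,0],"rot":[0,0,0],"grip":3}
    - {"delta_pos":[0,0,0],"rot":[0,0,0],"grip":3}
    - {"delta_pos":[0,0,0],"rot":[0,0,0],"grip":3}
    - {"delta_pos":[0,0,0],"rot":[0,0,0],"grip":3}

```text
t: 10.5
tool_pos: [461.1, -333.7, 34.0]
ee_rot: [0.0, 0.069, 0.998, -0.0]
wrist_force: [-0.5, 1.3, 4.4]
width: 12.0
gripper_force: 30.0
```

Bar gripped (12.0 mm). Lifting and carrying it to a hover 105 mm short of home, turned to 116.7°.

Request:
step_arm:
  increments:
    - {"delta_pos":[0,0,30],"rot":[0,0,0],"grip":3}
    - {"delta_pos":[0,10,65],"rot":[0,0,4],"grip":3}
    - {"delta_pos":[10,45,90],"rot":[0,0,8],"grip":3}
    - {"delta_pos":[20,85,96],"rot":[0,0,12],"grip":3}
    - {"delta_pos":[32,128,96],"rot":[0,0,16],"grip":3}
    - {"delta_pos":[44,171,96],"rot":[0,0,20],"grip":3}
    - {"delta_pos":[56,214,96],"rot":[0,0,24],"grip":3}
    - {"delta_pos":[68,257,96],"rot":[0,0,28],"grip":3}
    - {"delta_pos":[80,300,96],"rot":[0,0,32],"grip":3}
    - {"delta_pos":[92,343,96],"rot":[0,0,34.6],"grip":3}
    - {"delta_pos":[104,384,96],"rot":[0,0,34.6],"grip":3}
    - {"delta_pos":[109.9,406.3,90],"rot":[0,0,34.6],"grip":3}

```text
t: 11.7
tool_pos: [572.0, 75.8, 124.1]
ee_rot: [0.001, -0.232, 0.973, 0.0]
wrist_force: [-0.7, -0.5, -0.5]
width: 11.7
gripper_force: 30.0
```

Request:
step_arm:
  increments:
    - {"delta_pos":[0,0,-40],"rot":[0,0,0],"grip":3}
    - {"delta_pos":[0,0,-40],"rot":[0,0,0],"grip":3}
    - {"delta_pos":[0,0,-40],"rot":[0,0,0],"grip":3}
    - {"delta_pos":[0,0,-40],"rot":[0,0,0],"grip":3}

```text
t: 12.1
tool_pos: [571.5, 72.4, 85.0]
ee_rot: [0.001, -0.23, 0.973, -0.0]
wrist_force: [0.2, -0.3, 1.0]
width: 11.7
gripper_force: 30.0
```

Run:
```python
from h import *
s=robot.state();print(s['tool_pos'],s['ee_rot'],s['width'],s['wrist_force'])
im,p=snap("wrist","pics/w5.png");np.save("w5p.npy",p,allow_pickle=True)
cv2.imwrite("pics/w5c.png",cv2.resize(im[120:340,190:470],None,fx=2.7,fy=2.7))
```

```text
[571.52211186  72.36657141  84.99576748] [ 6.72487065e-04 -2.30424185e-01  9.73090046e-01 -6.86624187e-05] 11.708536508556247 [ 0.15069845 -0.29876381  1.01117279]
```

View pics/w5c.png

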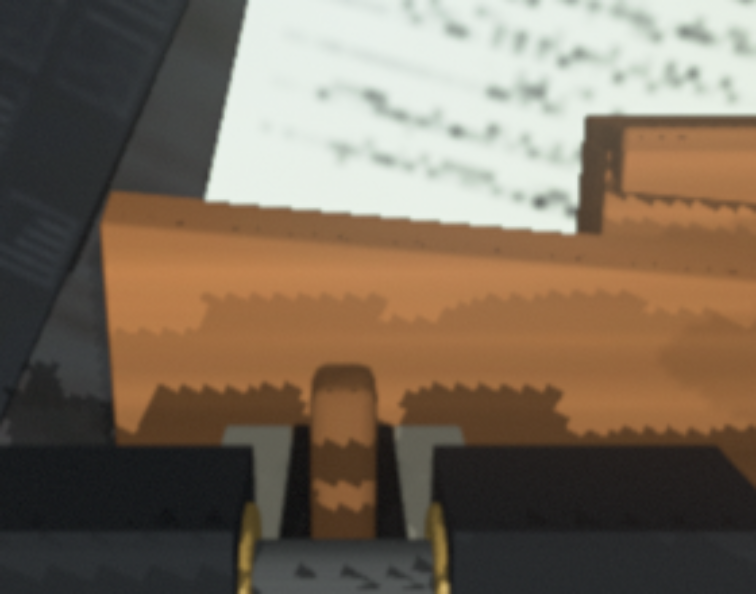

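The lid is held level and the near rail end shows at crop (605,197). I'm comparing the lid's near bottom edge with the box frame.

Run:
```python
from h import *
p=np.load("w5p.npy",allow_pickle=True).item()
f=lambda u,v:(190+u/2.7,120+v/2.7)
th=np.radians(116.7);x=np.array([np.cos(th),np.sin(th)]);y=np.array([-x[1],x[0]]);c=np.array([512.6,188.7])
def P(n,pts,z):
    w=ray(p,[f(*q) for q in pts],z)-c;print(n,np.c_[w@x,w@y].round(1).tolist())
P("lid edge",[(110,192),(575,233)],54)
P("lid top edge",[(105,220),(575,258)],64)
P("rail",[(605,197),(756,209)],36)
P("box outer top",[(586,117),(620,117)],36)
P("tcp",[],0) if 0 else print((np.array([571.5,72.4])-c)@x,(np.array([571.5,72.4])-c)@y)
```

```text
lid edge [[-174.2, 52.1], [-84.0, 44.1]]
lid top edge [[-172.9, 48.6], [-86.3, 41.5]]
rail [[-73.5, 48.1], [-41.0, 45.5]]
box outer top [[-78.9, 64.8], [-71.8, 64.8]]
-130.36398148100378 -0.3637752334808701
```

The lid and rail agree laterally (both read about -1.2) and in slope. Lowering to the ledge.

Request:
step_arm:
  increments:
    - {"delta_pos":[0,0,-12],"rot":[0,0,0],"grip":3}
    - {"delta_pos":[0,0,-20],"rot":[0,0,0],"grip":3}
    - {"delta_pos":[0,0,-25],"rot":[0,0,0],"grip":3}
    - {"delta_pos":[0,0,-27.5],"rot":[0,0,0],"grip":3}
    - {"delta_pos":[0,0,-27.5],"rot":[0,0,0],"grip":3}
    - {"delta_pos":[0,0,-27.5],"rot":[0,0,0],"grip":3}

```text
t: 12.75
tool_pos: [570.8, 72.6, 56.3]
ee_rot: [-0.0, -0.231, 0.973, -0.0]
wrist_force: [-1.4, 0.0, 1.9]
width: 11.7
gripper_force: 30.0
```

Request:
step_arm:
  increments:
    - {"delta_pos":[-4.5,8.9,0.5],"rot":[0,0,0],"grip":3}
    - {"delta_pos":[-9,17.9,0.5],"rot":[0,0,0],"grip":3}
    - {"delta_pos":[-13.5,26.8,0.5],"rot":[0,0,0],"grip":3}
    - {"delta_pos":[-18,35.7,0.5],"rot":[0,0,0],"grip":3}

```text
t: 13.15
tool_pos: [552.5, 109.4, 56.9]
ee_rot: [0.0, -0.231, 0.973, 0.0]
wrist_force: [0.8, -1.2, 1.4]
width: 11.9
gripper_force: 30.0
```

Request:
step_arm:
  increments:
    - {"delta_pos":[-3.3,6.7,0],"rot":[0,0,0],"grip":3}
    - {"delta_pos":[-6.7,13.4,0],"rot":[0,0,0],"grip":3}
    - {"delta_pos":[-9,17.9,0],"rot":[0,0,0],"grip":3}
    - {"delta_pos":[-9,17.9,0],"rot":[0,0,0],"grip":3}
    - {"delta_pos":[-9,17.9,0],"rot":[0,0,0],"grip":3}

```text
t: 13.65
tool_pos: [543.9, 126.9, 56.9]
ee_rot: [0.0, -0.231, 0.973, 0.0]
wrist_force: [-2.2, 3.8, 5.2]
width: 11.6
gripper_force: 30.0
```

The lid is about 44 mm short of home. Releasing, going over and behind its tail, and closing the fingers.

Request:
step_arm:
  increments:
    - {"delta_pos":[0,0,0],"rot":[0,0,0],"grip":40}
    - {"delta_pos":[0,0,0],"rot":[0,0,0],"grip":40}
    - {"delta_pos":[0,0,0],"rot":[0,0,0],"grip":40}
    - {"delta_pos":[0,0,30],"rot":[0,0,0],"grip":40}
    - {"delta_pos":[0,0,45],"rot":[0,0,0],"grip":40}
    - {"delta_pos":[19,-38,45],"rot":[0,0,0],"grip":2}
    - {"delta_pos":[40,-80,45],"rot":[0,0,0],"grip":2}
    - {"delta_pos":[40,-80,45],"rot":[0,0,0],"grip":2}
    - {"delta_pos":[40,-80,20],"rot":[0,0,0],"grip":2}
    - {"delta_pos":[40,-80,-10],"rot":[0,0,0],"grip":2}
    - {"delta_pos":[40,-80,-16],"rot":[0,0,0],"grip":2}
    - {"delta_pos":[40,-80,-16],"rot":[0,0,0],"grip":2}

```text
t: 14.85
tool_pos: [582.9, 45.9, 39.6]
ee_rot: [-0.002, -0.231, 0.973, -0.0]
wrist_force: [0.2, 0.7, 0.9]
width: 2.0
gripper_force: 0.0
```

Run:
```python
from h import *
s=robot.state();print(s['tool_pos'],s['ee_rot'],s['width'],s['wrist_force'])
im,p=snap("wrist","pics/w6.png");np.save("w6p.npy",p,allow_pickle=True)
```

```text
[582.90867556  45.87089432  39.62929293] [-1.55448469e-03 -2.30525895e-01  9.73064899e-01 -3.12035189e-04] 2.02530908929352 [0.15546244 0.65579628 0.91616204]
```

View pics/w6.png

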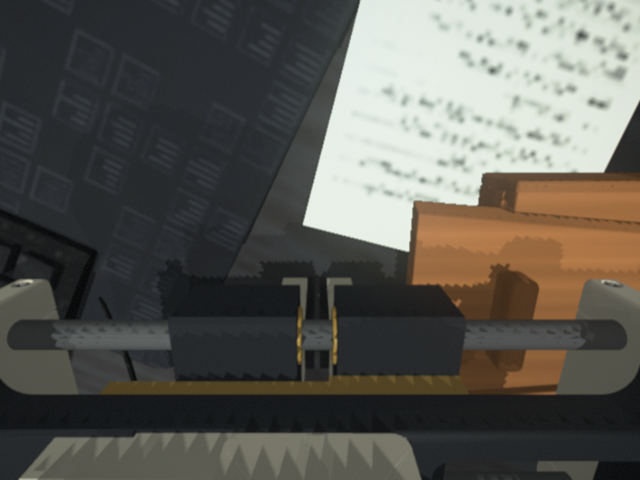

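The lid lies in the way with its tail edge at u≈413; the closed fingers are behind it at u≈320, on the axis. Pushing along +x, watching the force.

Request:
step_arm:
  increments:
    - {"delta_pos":[-3.3,9.5,0],"rot":[0,0,0],"grip":2}
    - {"delta_pos":[-7.8,18.5,0],"rot":[0,0,0],"grip":2}
    - {"delta_pos":[-12.3,27.4,0],"rot":[0,0,0],"grip":2}
    - {"delta_pos":[-15,32.7,0],"rot":[0,0,0],"grip":2}
    - {"delta_pos":[-17.6,38,0],"rot":[0,0,0],"grip":2}
    - {"delta_pos":[-20.3,43.4,0],"rot":[0,0,0],"grip":2}
    - {"delta_pos":[-23,48.8,0],"rot":[0,0,0],"grip":2}

```text
t: 15.6
tool_pos: [560.7, 95.5, 40.8]
ee_rot: [0.0, -0.231, 0.973, -0.0]
wrist_force: [-0.4, -0.6, 1.0]
width: 2.1
gripper_force: 0.5
```

Request:
step_arm:
  increments:
    - {"delta_pos":[-1.8,3.6,0],"rot":[0,0,0],"grip":2}
    - {"delta_pos":[-3.6,7.1,0],"rot":[0,0,0],"grip":2}
    - {"delta_pos":[-5.4,10.7,0],"rot":[0,0,0],"grip":2}
    - {"delta_pos":[-6.3,12.5,0],"rot":[0,0,0],"grip":2}

```text
t: 16.0
tool_pos: [554.7, 107.9, 40.7]
ee_rot: [0.0, -0.231, 0.973, 0.0]
wrist_force: [2.1, -1.2, -1.2]
width: 1.9
gripper_force: 0.9
```

Request:
step_arm:
  increments:
    - {"delta_pos":[-0.9,1.8,0],"rot":[0,0,0],"grip":2}
    - {"delta_pos":[-1.8,3.6,0],"rot":[0,0,0],"grip":2}
    - {"delta_pos":[-2.2,4.5,0],"rot":[0,0,0],"grip":2}

```text
t: 16.3
tool_pos: [553.3, 110.6, 40.8]
ee_rot: [0.0, -0.231, 0.973, -0.001]
wrist_force: [12.3, -15.4, -4.4]
width: 2.0
gripper_force: 9.9
```

Run:
```python
from h import *
p=None
im,p=snap("wrist","pics/w7.png")
th=np.radians(116.7);x=np.array([np.cos(th),np.sin(th)]);c=np.array([512.6,188.7])
# tail edge column of lid (z=36 top) vs box corner column, few rows
m=mask(im,(3,90,30),(22,255,255),(300,120,340,170))
for v in range(170,285,8):
    u=np.flatnonzero(m[v]); 
    if len(u): print(v,u[0],((ray(p,(u[0],v),36)-c)@x).round(1))
s=robot.state();print((s['tool_pos'][:2]-c)@x,s['wrist_force'])
```

```text
170 350 [-72.8]
178 354 [-70.9]
186 351 [-72.1]
194 350 [-72.4]
202 349 [-72.8]
210 349 [-72.7]
218 348 [-73.]
226 348 [-72.9]
234 348 [-72.8]
242 348 [-72.7]
250 348 [-72.6]
258 347 [-72.9]
266 346 [-73.3]
274 345 [-73.7]
282 352 [-70.2]
-88.11500235107935 [  9.41656637 -10.58597633  -2.75013293]
```

The tail edge reads flush with the box end (-72.7 against about -72.5 for the mouth in the same view), and the push reached 19 N. One slightly firmer nudge, then backing off and checking.

Request:
step_arm:
  increments:
    - {"delta_pos":[-0.3,0.6,0],"rot":[0,0,0],"grip":2}
    - {"delta_pos":[-0.3,0.6,0],"rot":[0,0,0],"grip":2}
    - {"delta_pos":[-0.3,0.6,0],"rot":[0,0,0],"grip":2}

```text
t: 16.65
tool_pos: [553.3, 110.7, 40.8]
ee_rot: [0.0, -0.231, 0.973, -0.001]
wrist_force: [11.7, -15.1, -3.3]
width: 2.0
gripper_force: 9.0
```

Request:
step_arm:
  increments:
    - {"delta_pos":[2,-4,0],"rot":[0,0,0],"grip":2}
    - {"delta_pos":[13,-27,0],"rot":[0,0,0],"grip":2}
    - {"delta_pos":[18,-36,40],"rot":[0,0,0],"grip":2}
    - {"delta_pos":[18,-36,90],"rot":[0,0,0],"grip":2}
    - {"delta_pos":[-10,0,140],"rot":[0,0,0],"grip":2}
    - {"delta_pos":[-50,20,165],"rot":[0,0,0],"grip":2}
    - {"delta_pos":[-73,60,165],"rot":[0,0,0],"grip":2}
    - {"delta_pos":[-73,61,165],"rot":[0,0,0],"grip":2}
    - {"delta_pos":[-73,61,165],"rot":[0,0,0],"grip":2}
    - {"delta_pos":[-73,61,165],"rot":[0,0,0],"grip":2}

```text
t: 17.65
tool_pos: [478.7, 173.6, 205.3]
ee_rot: [-0.0, -0.231, 0.973, -0.0]
wrist_force: [0.1, -0.0, -0.7]
width: 2.0
gripper_force: 0.0
```

Run:
```python
from h import *
s=robot.state();print(s['t'],s['tool_pos'],s['wrist_force'])
im,p=snap("wrist","pics/w8.png")
th=np.radians(116.7);x=np.array([np.cos(th),np.sin(th)]);y=np.array([-x[1],x[0]]);c=np.array([512.6,188.7])
m=mask(im,(3,90,30),(22,255,255),(180,100,300,200))
for v in range(150,290,8):
    u=np.flatnonzero(m[v])
    if len(u): print(v,u[0],u[-1],((ray(p,[(u[0],v),(u[-1],v)],36)-c)@x).round(1),((ray(p,[(u[0],v)],36)-c)@y).round(0))
```

```text
17.65 [478.7296725  173.57799389 205.30753498] [ 0.11046522 -0.01846001 -0.68056199]
190 317 380 [ 2.8 61.8] [68.]
198 240 387 [-69.9  68.8] [60.]
206 241 387 [-69.4  69.3] [53.]
214 242 386 [-69.   68.9] [45.]
222 242 385 [-69.5  68.4] [37.]
230 243 385 [-69.1  68.9] [29.]
238 242 385 [-70.6  69.4] [21.]
246 242 470 [-71.1 153.7] [13.]
254 243 384 [-70.7  69.4] [4.]
262 243 383 [-71.2  68.9] [-4.]
270 244 479 [-70.7 166.2] [-13.]
278 245 382 [-70.3  68.9] [-22.]
286 314 320 [-0.2  6. ] [-31.]
```

Run:
```python
from h import *
im=cv2.imread("pics/w8.png").astype(float);p=robot.camera_params("wrist")
th=np.radians(116.7);x=np.array([np.cos(th),np.sin(th)]);y=np.array([-x[1],x[0]]);c=np.array([512.6,188.7])
sat=im[...,2]-im[...,0]
for v in range(194,284,5):
    r=[]
    for a,b,s in((228,256,1),(370,398,-1)):
        row=sat[v-1:v+2,a:b].mean(0);g=np.clip(np.gradient(row)*s,0,None);i=g.argmax();w=slice(max(i-2,0),i+3);u=a+(np.arange(len(g))[w]*g[w]).sum()/g[w].sum()
        q=ray(p,(u,v),36)-c;r+=[round((q@x).item(),1),round((q@y).item())]
    print(v,r)
```

```text
194 [-68.1, 64, 67.1, 64]
199 [-71.0, 60, 68.5, 60]
204 [-70.6, 55, 68.4, 55]
209 [-70.6, 50, 68.3, 50]
214 [-70.6, 45, 68.4, 45]
219 [-70.7, 40, 68.4, 40]
224 [-70.7, 35, 68.5, 35]
229 [-70.5, 30, 68.4, 30]
234 [-70.7, 25, 68.6, 25]
239 [-71.1, 20, 68.6, 20]
244 [-71.3, 15, 68.4, 15]
249 [-71.4, 10, 68.6, 10]
254 [-71.1, 4, 68.6, 4]
259 [-71.3, -1, 68.4, -1]
264 [-71.4, -6, 68.6, -6]
269 [-71.2, -12, 68.7, -12]
274 [-71.3, -17, 68.7, -17]
279 [-71.3, -23, 68.6, -23]
```

The tail edge is straight and flush with the box end to under 1 mm. Handing in.

```bash
python3 -c "
from cell import robot
print(robot.close_job())"
```

```text
the job is handed in; nothing more can be done
None
```

I laid the memory stick flat in the bay, pushed the lid home with about 19 N until it sat flush with the box end to within about 1 mm, and handed the job in at about 18 s; no verdict came back, and the wedge grip was not measured directly.

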